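# Clamp a hand punch in the V-block vise

### The arm

A 7-joint arm with a two-finger parallel gripper is mounted at the origin on a cart in front of the work surface, level with it; the furniture and walls round the work are solid. World frame = base frame: x ahead of the robot, y to its left, z up, the work surface at z = 0. Lengths are in m, angles in rad, forces in N, time in s.
With the tool pointing down it reaches from about 0.35 to 0.9 m from the base axis. Payload 7.2 kg.
Tool frame: the origin (TCP) lies between the finger pads; the fingertips stand 14 mm ahead of it and the grasp point (between the pads) lies 5 mm behind it; z points along the fingers, y is the direction in which the jaws open and shut (so a half turn about z gives the same grasp; the last joint's range is limited). The gripper opens to 85 mm and grips with 20 to 120 N. Pads are 22 mm wide; open, the fingers measure 114 mm over their backs; the gripper's body (76 mm by 85 mm) begins 54 mm behind the grasp point. The pads swing forward as they close: fully open they stand 13 mm farther back than shut.
Start: joints at [-1.243, 0.411, -0.013, 1.596, 0.006, 1.134, -0.082], TCP at [0.241, 0.577, 0.245] pointing down, gripper open.
Joint ranges: [-2.95, 2.95], [-0.29, 1.99], [-1.47, 1.44], [0.14, 2.54], [-1.03, 4.17], [0.13, 1.85], [-2.86, 2.86]. Speed limits (rad/s): [2.39, 2.39, 3.01, 3.01, 3.14, 3.14, 3.14].

### API

Orientations are given as [roll, pitch, yaw] about the fixed x, y, z axes, in that order (R = Rz(yaw) Ry(pitch) Rx(roll)).
In Python, from workcell import * gives the robot as it stands. The module is installed in compiled form; this text tells all that it offers.
- The arm moves only by the tool jog_arm, never from a script. Its arguments are lists of equal length, an entry for each row: "jaw": the opening, from 0 (shut) to 1 (fully open); "delta_pos": the shift along the tool's x, y, z in cm, a list of three; "turn": the turn, a rotation vector about the tool's x, y, z in rad, a list of three. In form: {"jaw": [jaw, ...], "delta_pos": [[x, y, z], ...], "turn": [[rx, ry, rz], ...]}. A call has 1 to 12 rows; each row shifts and turns the commanded pose from where the row before left it, along the tool's axes as they then stand; what a row does not reach is not made up. A row lasts 1/10 s, in which the tool goes at most 50 mm and 8.59 degrees, less where a joint would pass 70% of its speed; a pose out of reach is approached as far as the arm can. A call is refused whole if a number of a shift passes 5 or a number of a turn 0.15, either way. A call with a gripper value outside its range is refused whole. The fingers move at their own pace and stop on an object; the grip force is fixed at half the most. Time passes only in rows, so rows that do not move let the fingers close. It gives the time, the measured TCP pose, the force and the opening at its end, in the units of the state.
- get_state(): the state, without advancing time (a new reading comes with each control period).
- get_image(name): name is "side" or "top" or "wrist"; returns a dict with "image" (384x512x3 uint8, red, green, blue), "depth" (384x512 float32, m along the optical axis (not along the pixel's ray), 0 where there is no reading), "fx", "fy", "cx", "cy" (pixels), "k1" (the pictures are not rectified: a ray, as slopes to the right and down, at radius r is drawn at 1 + k1 r^2 times it, then the intrinsics apply), "R" (3x3) and "t" (3): a world point X has camera coordinates R X + t; the wrist camera has in their place "T_tool_cam" (4x4, takes a point from camera to tool coordinates, whose origin is the TCP and whose axes are the flange's). Camera axes: x right, y down, z forward; pixel columns grow to the right and rows downward; lengths in m; the calibration is good to about 2 mm. A picture is of the moment at which its call begins: read the wrist's pose just before it.
- job_done(): hands the job in, once; it reports no verdict.
Trained networks look in a picture, given as the dict that the camera call returned (one of the last four; its "shot" number tells which), for a name from the list of things; names that differ only in an ending like _2 or _b are one class to them, and where a whole thing is asked for, a point or a joint stands for the part that bears it (a point fixed in the world has none). Each returns a list of dicts, best first, with "p" (0 to 1); they miss things now and then, are a little off and sometimes report something else, mostly with a low value. They report only what shows in the picture. A call takes as long as a camera call. They do not tell look-alikes from the thing itself.
- boxes_of(picture, name): "xy" ([column, row] in pixels, amid what is visible of it).
- place_of(picture, name): "xy" ([column, row] in pixels: a listed point, or the origin of a listed thing).
The state is a dict: "clock": time; "qpos": joint angles; "joint_vel": joint speeds; "tau": joint torques, N m; "tcp_pos": TCP position; "eef_rot": TCP orientation; "wrist_force": force on the tool from outside, world axes, zero at the start; "wrist_torque": the same for the moment, N m; "grip_width": opening from 0.0 (shut) to 1.0 (fully open).
Only numpy, scipy, OpenCV 4.12 (cv2) and the standard library are available. Lean on these libraries where they do the work, as an engineer would, in place of code of your own. Each camera call takes 0.05 s, during which the arm holds its last target. There are 200 camera calls.

### The job

The tip of the long steel hand punch has to be dressed, so fix the punch in the V-block vise: lay it in the V with its blunt butt end inwards and slide it gently along, under the clamp, until the butt is up against the end stop. Then turn the T-handle clockwise (seen from above) until you feel it tighten and the punch is held firmly, and leave it so: firm but not forced, because overtightening bruises the punch. Leave the other things on the bench where they are.

Things in the scene. Friction and masses are not known exactly. Their poses are not given: they have to be found in the camera images.
- punch_mid (a point): Centre of the long steel hand punch, a loose round bar 128 mm long and 10 to 11 mm thick, about 90 g, lying on the bench (centre 5.5 mm above it). The longer of the two loose plain steel punches. Its x axis points from the slim working tip (x = -64 mm, 6 mm thick) to the blunt butt (x = +64 mm, 8 mm thick); the shank has full thickness from x = -34 to +52 mm and tapers to the tip.
- punch_butt (a point): Centre of the butt's end face of the long punch, on its axis, 64 mm from punch_mid.
- stop_face (a point): Point on the end stop of the V-block vise where the middle of the butt belongs, 42 mm above the bench: at this height the punch's axis lies when it rests in the V. x axis: level along the V, from its open mouth into the stop (the butt travels along +x); z up. The stop plate is 44 mm wide and reaches 57 mm above the bench.
- v_mouth (a point): Open end of the V, 76 mm before stop_face, at the height of the seated punch's axis; axes as stop_face. The 90 degree V is 28 mm wide at its top edges, 49 mm above the bench; the block is 48 mm wide, on a plate 100 mm wide and 10 mm thick that ends 14 mm before the mouth. The seated punch stands out 52 mm here, tip towards -x.
- clamp_point (a point): Point of the seated punch's axis under the clamp screw, 30 mm before stop_face; axes as stop_face. A steel stirrup 18 mm long and 64 mm wide spans the V here; the underside of its bridge is 68 mm, its top 87 mm above the bench. The leather-faced clamp foot below the bridge, 17 mm across, leaves 2 to 6 mm free over the seated punch at first.
- handle_point (a point): Point on the upright axis of the clamp screw, 114 mm above the bench; axes as stop_face. The middle of the T-handle's bar starts within 2 mm of it in height. Bar: level, 12 x 12 mm, flat-sided, 68 mm long, ends 15 mm thick, on a 12 mm stem; 20 mm are free below it. Grip it across the flats at its middle, from above. The stem twists about 0.3 rad per N m and springs back when let go.
- t_handle (a joint): Angle of the screw and its T-handle, rad, growing clockwise from above (tightening); at 0 the bar lies along y of handle_point. Handle and foot sink 8 mm a turn. It runs against 0.1 to 0.2 N m for 2 to 5 rad (not the same each time) until the foot meets the punch; then the torque climbs by some 0.15 N m per rad. 0.08 to 0.14 N m more than when running free is firm, 0.2 more is too much.
- short_punch: The shorter loose steel hand punch, 108 mm long, 9 mm thick, lying on the bench; a bystander. Origin under its middle, x along it.
- whetstone: Loose dark whetstone 42 x 78 x 8 mm, lying beyond the vise; a bystander. Origin under its middle.
- slip_stone: Loose dark small stone 34 x 55 x 10 mm, lying beyond the vise; a bystander. Origin under its middle.
- wax_tin: Loose black round tin, 57 mm across, 22 mm high; a bystander. Origin under its middle.
There are look-alikes about, which are no part of the job. What is shaped like the part that bears punch_mid but purple is not meant.

How it is judged:
By the outcome, as a careful person would: the job done as asked, in the order asked, and still so for the second after the job is handed in, with the robot touching nothing.
It also fails if it takes over 72 s, if anything falls off the work surface, if the arm or the gripper's body presses on something with over 40 N, if the wrist force passes 120 N, or if a joint passes its speed limit or range.

## Working session

There is one attempt and no reset: what is moved stays moved. The work goes in short steps, Python scripts to look and compute and a tool call to move; the robot and the scene stay as the last step left them, time stands still between calls to the robot, and variables do not carry over. Pictures are saved under pics/ and viewed, about 8 in all and at most 12, crops included, and the job is handed in when it is done.

Besides the shell and the picture viewer there is one more tool, called by a JSON object that holds its "api" and its "payload", one argument or row to a line. jog_arm: Moves the arm, as the interface text tells. Its arguments: {"type":"object","properties":{"jaw":{"type":"array","items":{"type":"number"}},"delta_pos":{"type":"array","items":{"type":"array","items":{"type":"number"}}},"turn":{"type":"array","items":{"type":"array","items":{"type":"number"}}}},"required":["jaw","delta_pos","turn"]}

```bash
mkdir -p pics; cat > h.py <<'E'
from workcell import *
import numpy as np, cv2
from scipy.spatial.transform import Rotation as Ro
def ray(p,uv):
    x=np.array([(uv[0]-p['cx'])/p['fx'],(uv[1]-p['cy'])/p['fy']]); s=x.copy()
    for _ in range(20): s=x/(1+p['k1']*(s@s))
    return np.array([s[0],s[1],1.])
def campose(p,st=None):
    if 'R' in p: R=np.array(p['R']);return R.T,-R.T@np.array(p['t'])
    T=np.array(p['T_tool_cam']);Rt=Ro.from_euler('xyz',st['eef_rot']).as_matrix()
    return Rt@T[:3,:3],Rt@T[:3,3]+np.array(st['tcp_pos'])
def at_z(p,uv,z,st=None):
    R,c=campose(p,st);d=R@ray(p,uv);return c+d*(z-c[2])/d[2]
def proj(p,X,st=None):
    R,c=campose(p,st);q=R.T@(np.array(X)-c);s=q[:2]/q[2];s=s*(1+p['k1']*(s@s));return [p['fx']*s[0]+p['cx'],p['fy']*s[1]+p['cy']]
def bydepth(p,uv,st=None):
    R,c=campose(p,st);u,v=int(round(uv[0])),int(round(uv[1]));d=p['depth'][v-1:v+2,u-1:u+2];d=np.median(d[d>0]) if (d>0).any() else np.nan
    return c+R@ray(p,uv)*d
def save(p,name,crop=None,s=1):
    im=p['image'][:,:,::-1]
    if crop: im=im[crop[1]:crop[3],crop[0]:crop[2]]
    cv2.imwrite('pics/'+name,cv2.resize(im,None,fx=s,fy=s,interpolation=cv2.INTER_CUBIC))
E
python3 - <<'E'
from h import *
np.set_printoptions(precision=4,suppress=True)
H=dict(punch_mid=.0055,punch_butt=.0055,stop_face=.042,v_mouth=.042,clamp_point=.042,handle_point=.114,short_punch=0,wax_tin=0,whetstone=0,slip_stone=0)
ims=[]
for c in ['top','side']:
    p=get_image(c); save(p,c+'1.png'); ims.append(p['image'])
    print(c,campose(p)[1])
    for n,z in H.items():
        for r in place_of(p,n)[:3]:
            if r['p']>.2: print(n,round(r['p'],2),np.round(r['xy']),at_z(p,r['xy'],z))
print(get_state())
cv2.imwrite('pics/both.png',cv2.resize(np.vstack(ims)[:,:,::-1],(450,600)) if 0 else cv2.resize(np.hstack(ims)[:,:,::-1],(800,300)))
E
```

```text
top [ 0.4475 -0.0008  1.0851]
punch_mid 0.74 [169. 163.] [0.6395 0.1909 0.0055]
punch_mid 0.72 [321. 211.] [ 0.5309 -0.1682  0.0055]
punch_mid 0.6 [218. 276.] [0.3787 0.0701 0.0055]
punch_butt 0.62 [185. 273.] [0.383  0.1453 0.0055]
punch_butt 0.6 [184. 141.] [0.6929 0.1559 0.0055]
punch_butt 0.54 [295. 200.] [ 0.5554 -0.1072  0.0055]
stop_face 0.57 [249. 168.] [0.6246 0.0015 0.042 ]
v_mouth 0.69 [251. 200.] [ 0.5505 -0.0048  0.042 ]
clamp_point 0.84 [248. 180.] [0.597 0.002 0.042]
clamp_point 0.58 [252. 174.] [ 0.6102 -0.0056  0.042 ]
handle_point 0.6 [253. 175.] [ 0.5975 -0.0067  0.114 ]
handle_point 0.52 [231. 127.] [0.7004 0.0401 0.114 ]
short_punch 0.57 [165. 237.] [0.4663 0.1941 0.    ]
wax_tin 0.97 [322. 122.] [ 0.747  -0.1723  0.    ]
whetstone 0.64 [229. 127.] [0.7309 0.0516 0.    ]
slip_stone 0.75 [271. 123.] [ 0.7422 -0.0502  0.    ]
side [0.2221 0.5566 1.2179]
punch_mid 0.71 [297. 180.] [ 0.5318 -0.1731  0.0055]
punch_mid 0.67 [335. 222.] [ 0.3735 -0.1075  0.0055]
punch_mid 0.65 [194. 259.] [0.6419 0.1915 0.0055]
punch_butt 0.59 [184. 242.] [0.6955 0.1637 0.0055]
punch_bu
[... 361 characters left out ...]
wax_tin 0.85 [235. 152.] [ 0.7454 -0.1658  0.    ]
wax_tin 0.24 [250. 298.] [0.46   0.2002 0.    ]
whetstone 0.55 [199. 204.] [0.7315 0.0411 0.    ]
slip_stone 0.68 [215. 179.] [ 0.7411 -0.0536  0.    ]
{'clock': 1.1, 'qpos': array([-1.2432,  0.4111, -0.0127,  1.5962,  0.0056,  1.1343, -0.0822]), 'joint_vel': array([-0.0013, -0.0009,  0.0004,  0.0005,  0.0002, -0.0004, -0.0025]), 'tau': array([ -0.0004, -60.043 ,   0.6812, -29.9749,   0.0141,   0.0018,
        -0.    ]), 'tcp_pos': array([0.241 , 0.5767, 0.2453]), 'eef_rot': array([3.1416, 0.    , 2.7458]), 'wrist_force': array([ 0.0409, -0.3028, -1.0598]), 'wrist_torque': array([ 0.0198, -0.0091,  0.0199]), 'grip_width': 1.0040211737387965}
```

View pics/top1.png

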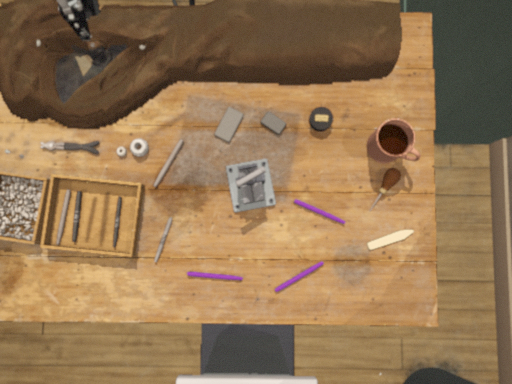

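View pics/side1.png

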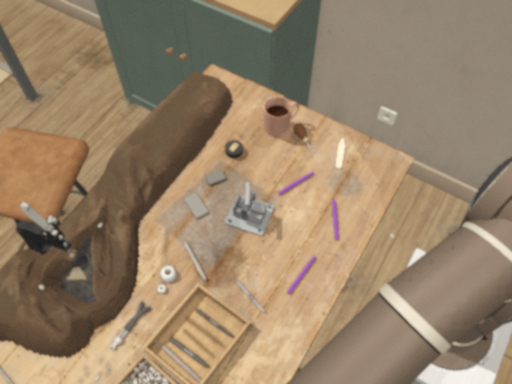

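Top picture candidates for the long punch:
- Steel bar at (169,163), about 55 px long.
- Shorter steel bar at (163,239), about 48 px.
- Purple bars at (215,276), (320,211) and (299,277).
- Dark tools in the tray at about (65–117,218).

I choose (169,163) because it is the longer plain steel bar. The vise is at (250,185) with its mouth towards the robot. Next I check the choice in a crop.

```bash
python3 - <<'E'
from h import *
np.set_printoptions(precision=4,suppress=True)
p=get_image('top'); im=p['image'][:,:,::-1]
a=cv2.resize(im[130:275,140:200],None,fx=4,fy=4,interpolation=cv2.INTER_CUBIC)
b=cv2.resize(im[150:220,220:285],None,fx=8,fy=8,interpolation=cv2.INTER_CUBIC)
o=np.zeros((580,770,3),np.uint8);o[:580,:240]=a;o[:560,245:765]=b;cv2.imwrite('pics/crop.png',o)
print(at_z(p,[155,187],.004),at_z(p,[183,141],.004),bydepth(p,[169,163]))
for uv in [(380,60),(200,60),(100,80),(140,148),(250,176),(392,140)]: print(uv,bydepth(p,uv))
E
```

```text
[0.5823 0.2211 0.004 ] [0.6932 0.1588 0.004 ] [0.6393 0.1897 0.0068]
(380, 60) [ 0.8803 -0.2983  0.0513]
(200, 60) [0.8732 0.118  0.0511]
(100, 80) [0.8324 0.3555 0.0199]
(140, 148) [0.6753 0.2604 0.0007]
(250, 176) [ 0.5943 -0.0013  0.1191]
(392, 140) [ 0.6911 -0.3219  0.0561]
```

View pics/crop.png

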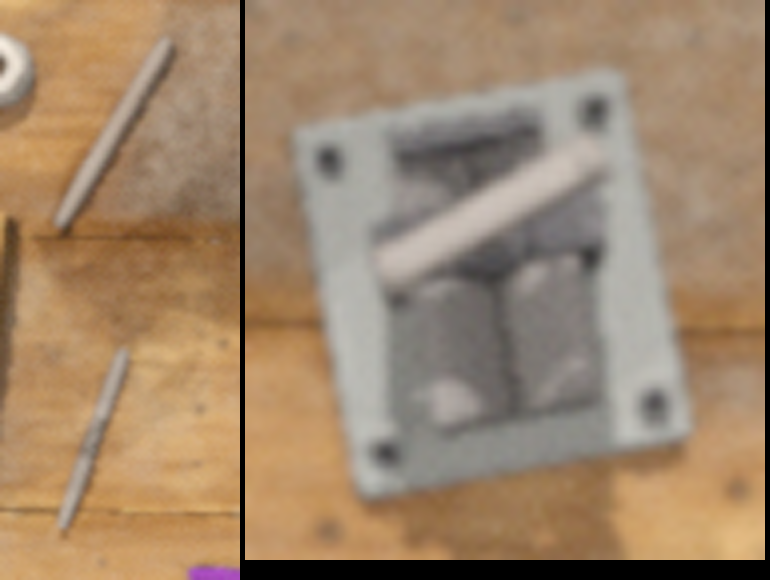

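The crop confirms it: the bar at (169,163) has its tip at (155,187) and its blunt butt at (184,141). The vise is yawed about 0.17 rad and the bar of the T-handle is about 19° off square. Now I move over the punch.

```bash
cat >> h.py <<'E'
def plan(pos,yaw,tilt=0.,st=None):
    "total shift (cm) in current tool axes, rotvec in tool axes to reach pose (tool down, yaw, then tilt about tool y)"
    st=st or get_state();R=Ro.from_euler('xyz',st['eef_rot']);G=Ro.from_euler('xyz',[np.pi,0,yaw])*Ro.from_rotvec([0,tilt,0])
    print('shift cm',np.round(R.inv().apply(np.array(pos)-st['tcp_pos'])*100,2),'turn',np.round((R.inv()*G).as_rotvec(),3))
E
python3 - <<'E'
from h import *
plan([.613,.204,.17],2.63)
E
```

```text
shift cm [-48.7  -20.04   7.53] turn [ 0.    -0.     0.116]
```

{"api": "jog_arm", "payload": {
  "jaw": [1,1,1,1,1,1,1,1,1,1,1,1],
  "delta_pos": [
    [-4.06,-1.67,0.6],
    [-4.06,-1.67,0.6],
    [-4.06,-1.67,0.6],
    [-4.06,-1.67,0.6],
    [-4.06,-1.67,0.6],
    [-4.06,-1.67,0.6],
    [-4.06,-1.67,0.6],
    [-4.06,-1.67,0.6],
    [-4.06,-1.67,0.6],
    [-4.06,-1.67,0.6],
    [-4.06,-1.67,0.6],
    [-4.06,-1.67,0.6]
  ],
  "turn": [
    [0,0,0],
    [0,0,0],
    [0,0,0],
    [0,0,0],
    [0,0,0],
    [0,0,0],
    [0,0,0],
    [0,0,0],
    [0,0,0],
    [0,0,0],
    [0,0,0.06],
    [0,0,0.056]
  ]
}}

```text
clock: 2.35
tcp_pos: [0.6126, 0.201, 0.1732]
eef_rot: [3.141, 0.0, 2.628]
wrist_force: [0.2, 1.9, 0.6]
grip_width: 0.997
```

{"api": "jog_arm", "payload": {
  "jaw": [1],
  "delta_pos": [
    [0,0,0]
  ],
  "turn": [
    [0,0,0]
  ]
}}

```text
clock: 2.45
tcp_pos: [0.6151, 0.1943, 0.1724]
eef_rot: [-3.138, 0.004, 2.619]
wrist_force: [0.7, -0.6, -0.3]
grip_width: 0.999
```

```bash
python3 - <<'E'
from h import *
np.set_printoptions(precision=4,suppress=True)
st=get_state();p=get_image('wrist');save(p,'w1.png');print(st['tcp_pos'],st['eef_rot'],st['qpos'])
for n in ['punch_mid','punch_butt']:
    for r in place_of(p,n)[:2]: print(n,r['p'],r['xy'],at_z(p,r['xy'],.0055,st))
plan([.613,.204,.17],2.63)
E
```

```text
[0.6151 0.1943 0.1724] [-3.1384  0.0035  2.6189] [-0.5028  0.5112  0.1702  1.6324 -0.0926  1.0063  0.7438]
punch_mid 0.69 [18.3, 31.2] [0.3811 0.075  0.0055]
punch_mid 0.64 [266.2, 200.5] [0.6409 0.1942 0.0055]
punch_butt 0.79 [267.3, 252.9] [0.6949 0.1655 0.0055]
punch_butt 0.61 [10.4, 259.3] [ 0.5559 -0.0998  0.0055]
shift cm [-0.11  0.22  0.31] turn [ 0.    -0.001  0.   ]
```

View pics/w1.png

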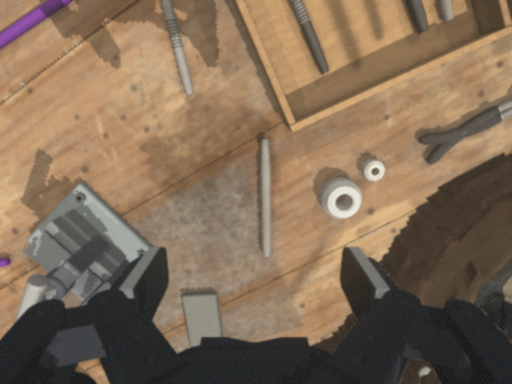

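Wrist picture: the punch is nearly upright in the frame, with its tip at (265,138) and butt at (267,256). The arm was still settling, so I measure again at rest.

```bash
python3 - <<'E'
from h import *
np.set_printoptions(precision=4,suppress=True)
get_image('top');st=get_state();p=get_image('wrist');print(st['tcp_pos'],st['eef_rot'])
hsv=cv2.cvtColor(p['image'],cv2.COLOR_RGB2HSV)[120:275,240:300]
m=((hsv[...,1]<50)).astype(np.uint8)
n,l,s,c=cv2.connectedComponentsWithStats(m);k=1+np.argmax([a[4] if a[3]>80 else 0 for a in s[1:]]);print(s[k])
yx=np.argwhere(l==k)
P=np.array([at_z(p,[x+240,y+120],.0055,st)[:2] for y,x in yx])
mu=P.mean(0);d=np.linalg.svd(P-mu)[2][0];d*=np.sign(d[0]);t=(P-mu)@d
e0,e1=mu+d*t.min(),mu+d*t.max();mid=(e0+e1)/2;a=np.arctan2(d[1],d[0]);print(e0,e1,t.max()-t.min(),'mid',mid,'yaw',a)
g=mid-.028*d;print('grasp',g)
plan([*g,.06],a+np.pi,-.2)
E
```

```text
[0.6106 0.2035 0.1733] [ 3.1411 -0.0009  2.6316]
[ 14  28  10 117 985]
[0.5844 0.2241] [0.6984 0.1617] 0.1299467864666622 mid [0.6414 0.1929] yaw -0.5008399659603963
grasp [0.6168 0.2064]
shift cm [-0.45  0.51 11.34] turn [-0.    -0.201 -0.008]
```

{"api": "jog_arm", "payload": {
  "jaw": [0.5,0.5,0.5,0.5,0.5],
  "delta_pos": [
    [-0.1,0.25,4],
    [-0.11,0.26,4],
    [0,0,3],
    [0,0,1.3],
    [0,0,0]
  ],
  "turn": [
    [0,-0.1,-0.008],
    [0,-0.1,0],
    [0,0,0],
    [0,0,0],
    [0,0,0]
  ]
}}

```text
clock: 3.2
tcp_pos: [0.6257, 0.1997, 0.0502]
eef_rot: [-3.139, 0.198, 2.639]
wrist_force: [-0.2, 1.2, -0.0]
grip_width: 0.497
```

```bash
python3 - <<'E'
from h import *
get_image('top');get_image('top');print(get_state()['tcp_pos'],get_state()['eef_rot'])
plan([.6147,.2076,.0175],2.641,-.2)
E
```

```text
[0.62755127 0.19965084 0.05277169] [3.14062698 0.20079302 2.63711675]
shift cm [2.18 0.07 3.16] turn [ 0.     0.001 -0.004]
```

{"api": "jog_arm", "payload": {
  "jaw": [0.5,0.5,0.5,0.5,0,0,0,0,0],
  "delta_pos": [
    [1.1,0.04,0.9],
    [1.08,0.03,0.9],
    [0,0,0.9],
    [0,0,0.46],
    [0,0,0],
    [0,0,0],
    [0,0,0],
    [0,0,0],
    [0,0,0]
  ],
  "turn": [
    [0,0,0],
    [0,0,0],
    [0,0,0],
    [0,0,0],
    [0,0,0],
    [0,0,0],
    [0,0,0],
    [0,0,0],
    [0,0,0]
  ]
}}

```text
clock: 4.2
tcp_pos: [0.6141, 0.2073, 0.0165]
eef_rot: [3.141, 0.2, 2.638]
wrist_force: [1.1, 0.1, 1.3]
grip_width: 0.091
```

```bash
python3 - <<'E'
from h import *
s=get_state();print(s['tcp_pos'],s['eef_rot'],s['wrist_force'],s['grip_width'])
E
```

```text
[0.614076   0.20726292 0.01650203] [3.14148324 0.20047791 2.63752119] [1.07326316 0.07481193 1.32011794] 0.0908748226151831
```

{"api": "jog_arm", "payload": {
  "jaw": [0,0,0,0,0,0,0,0,0],
  "delta_pos": [
    [-0.4,0,-2],
    [-0.8,0,-4],
    [-0.8,0,-4],
    [-0.8,0,-4],
    [-0.8,0,-4],
    [0,0,-1],
    [0,0,0],
    [0,0,0],
    [0,0,0]
  ],
  "turn": [
    [0,0,0],
    [0,0,0],
    [0,0,0],
    [0,0,0],
    [0,0,0],
    [0,0,0],
    [0,0,0],
    [0,0,0],
    [0,0,0]
  ]
}}

```text
clock: 5.1
tcp_pos: [0.6105, 0.2083, 0.2073]
eef_rot: [-3.138, 0.198, 2.639]
wrist_force: [-0.0, -1.1, -1.0]
grip_width: 0.091
```

```bash
python3 - <<'E'
from h import *
s=get_state();print(s['tcp_pos'],s['eef_rot'],s['wrist_force'],s['grip_width'],s['qpos'])
plan([.65,.09,.25],3.317,-.2)
E
```

```text
[0.610497   0.20828192 0.20727768] [-3.13815962  0.19803106  2.63855297] [-0.00934301 -1.07971571 -1.03887171] 0.09118207302083046 [-0.68601307  0.41913     0.26210163  1.71729575  0.0731894   0.90696249
  0.57386699]
shift cm [-9.82 -8.47 -2.36] turn [-0.137 -0.003 -0.665]
```

{"api": "jog_arm", "payload": {
  "jaw": [0,0,0,0,0,0,0,0,0,0,0],
  "delta_pos": [
    [-2.5,-2.1,-0.6],
    [-2.5,-2.1,-0.6],
    [-2.5,-2.1,-0.6],
    [-2.3,-2.1,-0.6],
    [0,0,0],
    [0,0,0],
    [0,0,0],
    [0,0,0],
    [0,0,0],
    [0,0,0],
    [0,0,0]
  ],
  "turn": [
    [0,0,0],
    [0,0,0],
    [0,0,0],
    [0,0,0],
    [-0.027,0,-0.133],
    [-0.027,0,-0.133],
    [-0.027,0,-0.133],
    [-0.027,0,-0.133],
    [-0.027,0,-0.133],
    [0,0,0],
    [0,0,0]
  ]
}}

```text
clock: 6.2
tcp_pos: [0.6506, 0.0904, 0.2511]
eef_rot: [3.142, 0.197, -2.972]
wrist_force: [0.3, 1.0, -0.5]
grip_width: 0.095
```

```bash
python3 - <<'E'
from h import *
np.set_printoptions(precision=4,suppress=True)
get_image('top');get_image('top');s=get_state();p=get_image('wrist');print(s['tcp_pos'],s['eef_rot'],s['qpos'])
save(p,'w2.png')
H=dict(stop_face=.042,v_mouth=.042,clamp_point=.042,handle_point=.114)
for c,p in (('w',p),('side',get_image('side'))):
  for n,z in H.items():
    for r in place_of(p,n)[:1]: print(c,n,round(r['p'],2),np.round(r['xy']),at_z(p,r['xy'],z,s))
E
```

```text
[0.6507 0.0913 0.2516] [-3.1415  0.1984 -2.9695] [-0.2935  0.3517  0.0994  1.6888 -0.0355  0.9045  1.5584]
w stop_face 0.59 [174. 104.] [0.6315 0.0017 0.042 ]
w v_mouth 0.81 [167.  14.] [ 0.548  -0.0095  0.042 ]
w clamp_point 0.81 [174.  68.] [0.5953 0.0006 0.042 ]
w handle_point 0.77 [152.  74.] [0.5931 0.0001 0.114 ]
side stop_face 0.76 [239. 202.] [ 0.6234 -0.0054  0.042 ]
side v_mouth 0.62 [263. 208.] [ 0.5556 -0.0218  0.042 ]
side handle_point 0.61 [246. 192.] [ 0.6007 -0.0035  0.114 ]
```

View pics/w2.png

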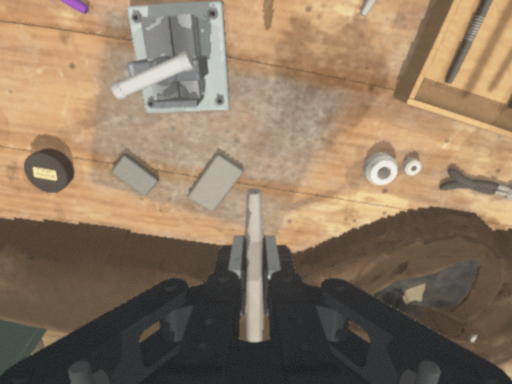

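Wrist view: the punch is held with its tip at (253,193) and its butt towards the stop side. The vise is at (180,60), with its handle from (120,90) to (190,62). I move so the vise is nearer the image centre.

{"api": "jog_arm", "payload": {
  "jaw": [0,0,0,0,0],
  "delta_pos": [
    [3.6,0.25,1],
    [3.6,0.25,1],
    [3.6,0.25,0.9],
    [0,0,0],
    [0,0,0]
  ],
  "turn": [
    [0,0,0],
    [0,0,0],
    [0,0,0],
    [0,0,0],
    [0,0,0]
  ]
}}

```text
clock: 7.3
tcp_pos: [0.551, 0.081, 0.203]
eef_rot: [3.142, 0.2, -2.967]
wrist_force: [-0.4, -0.0, 0.4]
grip_width: 0.089
```

```bash
python3 - <<'E'
from h import *
np.set_printoptions(precision=4,suppress=True)
get_image('top');get_image('top');s=get_state();p=get_image('wrist');print(s['tcp_pos'],s['eef_rot'])
np.save('w3.npy',dict(p=p,s=s),allow_pickle=True)
save(p,'w3.png',(80,40,320,240),3)
H=dict(stop_face=.042,v_mouth=.042,clamp_point=.042,handle_point=.114)
for n,z in H.items():
    for r in place_of(p,n)[:1]: print(n,round(r['p'],2),np.round(r['xy']),at_z(p,r['xy'],z,s))
E
```

```text
[0.5526 0.0813 0.2037] [ 3.1416  0.2022 -2.9669]
stop_face 0.75 [169. 200.] [0.6228 0.0029 0.042 ]
v_mouth 0.56 [159. 129.] [ 0.5479 -0.01    0.042 ]
clamp_point 0.79 [167. 177.] [ 0.5963 -0.0005  0.042 ]
```

View pics/w3.png

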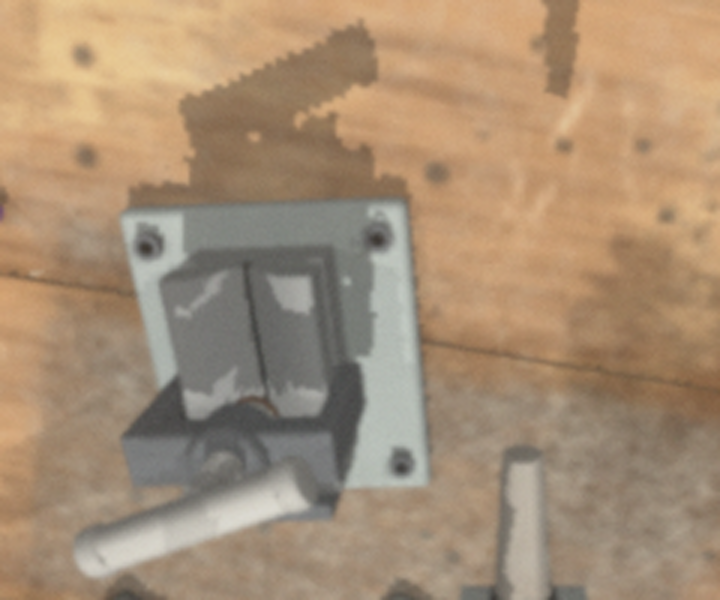

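The crop shows:
- V groove line from (247,262) at the mouth to (268,400).
- Plate corners at (125,212), (407,200) and (428,485).
- Handle from (90,555) to (300,485).
- Held punch tip at (523,455).

Now I compute positions from these.

```bash
python3 - <<'E'
from h import *
np.set_printoptions(precision=4,suppress=True)
d=np.load('w3.npy',allow_pickle=True).item();p,s=d['p'],d['s']
f=lambda u,v,z:at_z(p,[u/3+80,v/3+40],z,s)
g0,g1=f(247,262,.035),f(268,400,.035);print('groove',g0,g1,np.arctan2(*(g1-g0)[[1,0]]))
c=[f(125,212,.01),f(407,200,.01),f(428,485,.01)]
print('plate',*c,np.linalg.norm(c[0]-c[1]),np.linalg.norm(c[2]-c[1]))
e=c[2]-c[1];print('yaw side',np.arctan2(e[1],e[0]));e=c[1]-c[0];print('yaw front',np.arctan2(-e[0],e[1]),'front mid',(c[0]+c[1])/2)
h0,h1=f(88,555,.120),f(303,485,.120);print('bar',h0,h1,(h0+h1)/2,np.arctan2(*(h1-h0)[[1,0]]))
print('depth: plate',bydepth(p,[410/3+80,420/3+40],s),'strip',bydepth(p,[335/3+80,320/3+40],s),'bar',bydepth(p,[195/3+80,520/3+40],s),'stirrup',bydepth(p,[310/3+80,450/3+40],s))
R,cc=campose(p,s);Rt=Ro.from_euler('xyz',s['eef_rot'])
tip=bydepth(p,[523/3+80,470/3+40],s);print('tip in tool',Rt.inv().apply(tip-s['tcp_pos']))
for v in (500,550): 
    x=bydepth(p,[525/3+80,v/3+40],s);print(Rt.inv().apply(x-s['tcp_pos']))
E
```

```text
groove [ 0.5482 -0.0085  0.035 ] [0.5957 0.0003 0.035 ] 0.18326045240901456
plate [ 0.5458 -0.0572  0.01  ] [0.5258 0.0376 0.01  ] [0.6343 0.0585 0.01  ] 0.09682788927510519 0.1104401055480553
yaw side 0.19079208723277702
yaw front 0.20807815146154005 front mid [ 0.5358 -0.0098  0.01  ]
bar [ 0.6071 -0.0263  0.12  ] [0.5753 0.0294 0.12  ] [0.5912 0.0015 0.12  ] 2.0890616233210793
depth: plate [0.6073 0.0482 0.01  ] strip [0.5683 0.0187 0.0207] bar [0.591  0.0021 0.1196] stirrup [0.5871 0.0238 0.0806]
tip in tool [0.0339 0.0003 0.0008]
[0.029  0.0006 0.0011]
[0.02   0.0006 0.0028]
```

```bash
python3 - <<'E'
from h import *
plan([.4796,-.0213,.16],3.3286,-.2)
print(get_state()['wrist_torque'],get_state()['wrist_force'])
E
```

```text
shift cm [ 9.56 -8.82  2.43] turn [-0.003  0.    -0.012]
[-0.0402118   0.21107842 -0.05347471] [-0.06171339  0.71027791 -1.26847573]
```

{"api": "jog_arm", "payload": {
  "jaw": [0,0,0,0,0,0,0],
  "delta_pos": [
    [4.5,0,0],
    [4.5,-2,0],
    [0.56,-3.4,0.6],
    [0,-3.42,1.83],
    [0,0,0],
    [0,0,0],
    [0,0,0]
  ],
  "turn": [
    [-0.003,0,-0.012],
    [0,0,0],
    [0,0,0],
    [0,0,0],
    [0,0,0],
    [0,0,0],
    [0,0,0]
  ]
}}

```text
clock: 8.35
tcp_pos: [0.4804, -0.0209, 0.1601]
eef_rot: [3.141, 0.2, -2.954]
wrist_force: [0.2, 0.5, 0.5]
grip_width: 0.093
```

```bash
python3 - <<'E'
from h import *
s=get_state();print(s['tcp_pos'],s['eef_rot'],s['qpos'])
plan([.4796,-.0213,.080],3.3286,-.2)
E
```

```text
[ 0.48042582 -0.02085615  0.1600945 ] [ 3.14089481  0.20015495 -2.95377869] [-0.15509335  0.1718599   0.13327305  2.18716757 -0.09996796  0.5887457
  1.81039293]
shift cm [ 1.68 -0.03  7.83] turn [0.001 0.    0.001]
```

{"api": "jog_arm", "payload": {
  "jaw": [0,0,0,0,0,0],
  "delta_pos": [
    [0.6,0,2.6],
    [0.6,0,2.6],
    [0.48,0,2.63],
    [0,0,0],
    [0,0,0],
    [0,0,0]
  ],
  "turn": [
    [0,0,0],
    [0,0,0],
    [0,0,0],
    [0,0,0],
    [0,0,0],
    [0,0,0]
  ]
}}

```text
clock: 8.95
tcp_pos: [0.4802, -0.0213, 0.0812]
eef_rot: [3.141, 0.202, -2.954]
wrist_force: [0.0, 1.4, -0.6]
grip_width: 0.091
```

```bash
python3 - <<'E'
from h import *
s=get_state();print(s['tcp_pos'],s['eef_rot'])
a=get_image('top')['image'][140:240,200:300,::-1];b=get_image('side')['image'][160:260,190:290,::-1]
cv2.imwrite('pics/c4.png',cv2.resize(np.hstack([a,b]),None,fx=4,fy=4,interpolation=cv2.INTER_CUBIC))
plan([.4845,-.0203,.056],3.3286,-.2)
E
```

```text
[ 0.48024153 -0.02132054  0.08119293] [ 3.14130606  0.20198812 -2.95379952]
shift cm [0.07 0.04 2.56] turn [0.    0.002 0.   ]
```

View pics/c4.png

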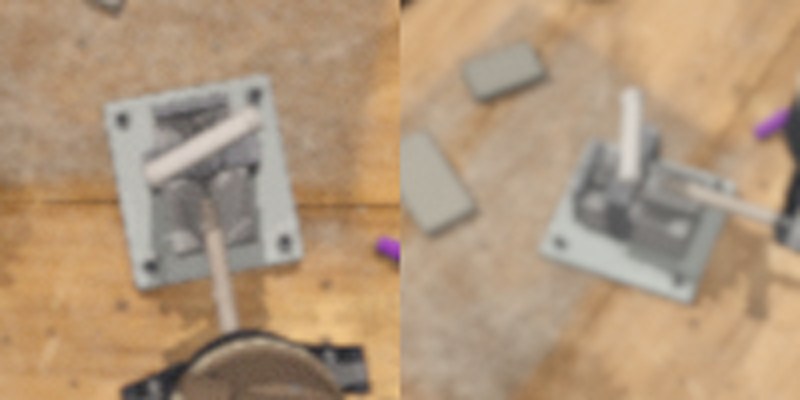

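The top crop shows the punch lined up over the V, with its butt at (207,200) just short of the stirrup. The side crop agrees. I descend.

{"api": "jog_arm", "payload": {
  "jaw": [0,0,0,0,0],
  "delta_pos": [
    [0.02,0.02,0.85],
    [0.02,0.02,0.85],
    [0.02,0,0.85],
    [0,0,0],
    [0,0,0]
  ],
  "turn": [
    [0,0,0],
    [0,0,0],
    [0,0,0],
    [0,0,0],
    [0,0,0]
  ]
}}

```text
clock: 9.55
tcp_pos: [0.4835, -0.0208, 0.0542]
eef_rot: [3.141, 0.199, -2.955]
wrist_force: [0.3, -0.4, -0.3]
grip_width: 0.093
```

{"api": "jog_arm", "payload": {
  "jaw": [0,0,0],
  "delta_pos": [
    [0.03,0,0.15],
    [0,0,0],
    [0,0,0]
  ],
  "turn": [
    [0,0,0],
    [0,0,0],
    [0,0,0]
  ]
}}

```text
clock: 9.85
tcp_pos: [0.4836, -0.0208, 0.0533]
eef_rot: [3.141, 0.2, -2.955]
wrist_force: [-0.8, -2.8, 2.2]
grip_width: 0.091
```

{"api": "jog_arm", "payload": {
  "jaw": [0,0,0],
  "delta_pos": [
    [0.02,0,0.1],
    [0,0,0],
    [0,0,0]
  ],
  "turn": [
    [0,0,0],
    [0,0,0],
    [0,0,0]
  ]
}}

```text
clock: 10.15
tcp_pos: [0.4837, -0.0208, 0.0523]
eef_rot: [3.141, 0.2, -2.955]
wrist_force: [-1.3, -2.9, 3.0]
grip_width: 0.094
```

{"api": "jog_arm", "payload": {
  "jaw": [0,0,0],
  "delta_pos": [
    [0,-0.08,0],
    [0,0,0],
    [0,0,0]
  ],
  "turn": [
    [0,0,0],
    [0,0,0],
    [0,0,0]
  ]
}}

```text
clock: 10.45
tcp_pos: [0.484, -0.0213, 0.0522]
eef_rot: [3.141, 0.2, -2.955]
wrist_force: [0.8, -2.9, 2.8]
grip_width: 0.092
```

```bash
python3 - <<'E'
from h import *
for i in range(3):
    get_image('side');s=get_state();print(s['tcp_pos'],s['wrist_force'].round(2),s['wrist_torque'].round(3))
E
```

```text
[ 0.48397012 -0.02133014  0.05220725] [ 0.93 -1.62  3.11] [-0.451 -0.257 -0.268]
[ 0.48397131 -0.02128561  0.05218814] [ 0.52 -1.38  3.35] [-0.418 -0.217 -0.275]
[ 0.48395741 -0.02133006  0.05220347] [ 0.38 -1.79  2.68] [-0.417 -0.236 -0.222]
```

{"api": "jog_arm", "payload": {
  "jaw": [0,0,0,0,0,0],
  "delta_pos": [
    [0,-0.08,0],
    [-0.49,0,0.1],
    [-0.49,0,0.1],
    [-0.49,0,0.1],
    [0,0,0],
    [0,0,0]
  ],
  "turn": [
    [0,0,0],
    [0,0,0],
    [0,0,0],
    [0,0,0],
    [0,0,0],
    [0,0,0]
  ]
}}

```text
clock: 11.2
tcp_pos: [0.4996, -0.0192, 0.0523]
eef_rot: [3.141, 0.201, -2.954]
wrist_force: [2.0, -1.4, -0.2]
grip_width: 0.092
```

```bash
python3 - <<'E'
from h import *
for i in range(3):
    get_image('side');s=get_state();print(s['tcp_pos'],s['wrist_force'].round(2),s['wrist_torque'].round(3))
E
```

```text
[ 0.49950975 -0.01914294  0.05232718] [ 2.41 -0.34  0.52] [-0.265 -0.25  -0.123]
[ 0.49936414 -0.01915135  0.05233076] [ 1.79 -1.41  2.14] [-0.306 -0.289 -0.128]
[ 0.49923596 -0.01916751  0.05231842] [ 2.39 -1.32  0.46] [-0.238 -0.315 -0.141]
```

{"api": "jog_arm", "payload": {
  "jaw": [0,0,0,0,0,0,0],
  "delta_pos": [
    [-0.39,0,0.08],
    [-0.39,0,0.08],
    [-0.39,0,0.08],
    [-0.39,0,0.08],
    [-0.39,0,0.08],
    [-0.39,0,0.08],
    [0,0,0]
  ],
  "turn": [
    [0,0,0],
    [0,0,0],
    [0,0,0],
    [0,0,0],
    [0,0,0],
    [0,0,0],
    [0,0,0]
  ]
}}

```text
clock: 12.05
tcp_pos: [0.5209, -0.0152, 0.0519]
eef_rot: [3.141, 0.197, -2.955]
wrist_force: [-6.6, -3.3, 10.8]
grip_width: 0.098
```

{"api": "jog_arm", "payload": {
  "jaw": [0,0,0,0],
  "delta_pos": [
    [-0.15,0,0.03],
    [-0.15,0,0.03],
    [0,0,0],
    [0,0,0]
  ],
  "turn": [
    [0,0,0],
    [0,0,0],
    [0,0,0],
    [0,0,0]
  ]
}}

```text
clock: 12.45
tcp_pos: [0.5226, -0.0149, 0.0518]
eef_rot: [3.14, 0.195, -2.955]
wrist_force: [-11.0, -4.6, 15.4]
grip_width: 0.094
```

{"api": "jog_arm", "payload": {
  "jaw": [0,0,0,0],
  "delta_pos": [
    [-0.15,0,0.03],
    [-0.1,0,0.02],
    [0,0,0],
    [0,0,0]
  ],
  "turn": [
    [0,0,0],
    [0,0,0],
    [0,0,0],
    [0,0,0]
  ]
}}

```text
clock: 12.85
tcp_pos: [0.5245, -0.0145, 0.0518]
eef_rot: [3.14, 0.194, -2.955]
wrist_force: [-14.8, -3.4, 18.7]
grip_width: 0.097
```

Forces are rising before the expected stop, so I look before pushing further.

```bash
python3 - <<'E'
from h import *
s=get_state();print(s['tcp_pos'],s['eef_rot'],s['wrist_force'],s['wrist_torque'])
w=get_image('wrist');a=get_image('top')['image'][150:225,212:287,::-1];b=get_image('side')['image'][170:245,205:280,::-1]
z=lambda a,f:cv2.resize(a,None,fx=f,fy=f,interpolation=cv2.INTER_CUBIC)
o=np.hstack([z(a,4),z(b,4)]);w=w['image'][150:384,100:400,::-1];w=z(w,1.0)
o2=np.zeros((540,800,3),np.uint8);o2[:300,:600]=o;o2[302:536,:300]=w
cv2.imwrite('pics/c5.png',o2)
E
```

```text
[ 0.52452407 -0.01451159  0.05175556] [ 3.14015414  0.19436964 -2.955395  ] [-14.7644918   -3.39592661  18.68992238] [-0.72615461  2.07043053 -0.12666918]
```

View pics/c5.png

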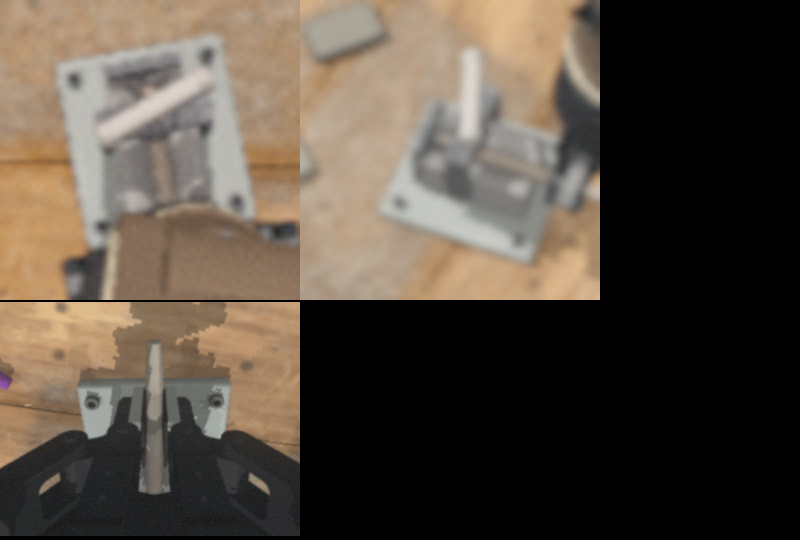

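The butt, at about (148,88) in the top crop, is past the clamp but a few mm short of the stop at (145,66). The upward 19 N looks like my own downward pressing at the mouth of the V, which adds friction. I ease up by 1.2 mm.

{"api": "jog_arm", "payload": {
  "jaw": [0,0,0],
  "delta_pos": [
    [-0.02,0,-0.12],
    [0,0,0],
    [0,0,0]
  ],
  "turn": [
    [0,0,0],
    [0,0,0],
    [0,0,0]
  ]
}}

```text
clock: 13.3
tcp_pos: [0.5275, -0.0136, 0.0531]
eef_rot: [3.141, 0.2, -2.954]
wrist_force: [-0.1, -2.4, 0.9]
grip_width: 0.096
```

```bash
python3 - <<'E'
from h import *
for i in range(2):
    get_image('side');s=get_state();print(s['tcp_pos'],s['eef_rot'],s['wrist_force'].round(2),s['wrist_torque'].round(3))
E
```

```text
[ 0.52758269 -0.01366626  0.05308279] [ 3.14105732  0.19964316 -2.95429937] [-0.24 -1.48  0.3 ] [-0.339  0.282 -0.079]
[ 0.52757023 -0.0136969   0.05306775] [ 3.1410653   0.19959924 -2.95433   ] [-2.07 -1.31  1.23] [-0.223  0.262 -0.081]
```

{"api": "jog_arm", "payload": {
  "jaw": [0,0,0,0],
  "delta_pos": [
    [-0.15,0,0.02],
    [-0.1,0,0.02],
    [0,0,0],
    [0,0,0]
  ],
  "turn": [
    [0,0,0],
    [0,0,0],
    [0,0,0],
    [0,0,0]
  ]
}}

```text
clock: 13.8
tcp_pos: [0.5301, -0.0131, 0.0533]
eef_rot: [3.141, 0.2, -2.954]
wrist_force: [-0.6, -0.3, -0.7]
grip_width: 0.089
```

{"api": "jog_arm", "payload": {
  "jaw": [0,0,0,0],
  "delta_pos": [
    [-0.1,0,0.02],
    [-0.1,0,0.02],
    [0,0,0],
    [0,0,0]
  ],
  "turn": [
    [0,0,0],
    [0,0,0],
    [0,0,0],
    [0,0,0]
  ]
}}

```text
clock: 14.2
tcp_pos: [0.532, -0.013, 0.0533]
eef_rot: [3.141, 0.2, -2.954]
wrist_force: [0.1, 0.9, -1.1]
grip_width: 0.088
```

{"api": "jog_arm", "payload": {
  "jaw": [0,0,0,0],
  "delta_pos": [
    [-0.1,0,0.02],
    [-0.1,0,0.02],
    [0,0,0],
    [0,0,0]
  ],
  "turn": [
    [0,0,0],
    [0,0,0],
    [0,0,0],
    [0,0,0]
  ]
}}

```text
clock: 14.6
tcp_pos: [0.5326, -0.0129, 0.0529]
eef_rot: [3.141, 0.197, -2.955]
wrist_force: [-4.5, 0.2, 1.5]
grip_width: 0.096
```

{"api": "jog_arm", "payload": {
  "jaw": [0,0,0,0],
  "delta_pos": [
    [-0.1,0,0.02],
    [-0.1,0,0.02],
    [0,0,0],
    [0,0,0]
  ],
  "turn": [
    [0,0,0],
    [0,0,0],
    [0,0,0],
    [0,0,0]
  ]
}}

```text
clock: 15.0
tcp_pos: [0.5329, -0.013, 0.0526]
eef_rot: [3.14, 0.194, -2.955]
wrist_force: [-12.3, -2.8, 8.6]
grip_width: 0.09
```

The butt met the stop: TCP x stays at about 0.533 while the push rose to 12 N. I relax the push a little, open the jaws and retreat along the tool axis.

{"api": "jog_arm", "payload": {
  "jaw": [0,0,0.4,0.4,0.4,0.4,0.4,0.4,0.4,0.4,0.4,0.4],
  "delta_pos": [
    [0.15,0,-0.08],
    [0,0,0],
    [0,0,0],
    [0,0,0],
    [0,0,0],
    [0,0,0],
    [0,0,-2],
    [0,0,-4],
    [0,0,-4],
    [0,0,-4],
    [0,0,0],
    [0,0,0]
  ],
  "turn": [
    [0,0,0],
    [0,0,0],
    [0,0,0],
    [0,0,0],
    [0,0,0],
    [0,0,0],
    [0,0,0],
    [0,0,0],
    [0,0,0],
    [0,0,0],
    [0,0,0],
    [0,0,0]
  ]
}}

```text
clock: 16.2
tcp_pos: [0.5077, -0.0176, 0.1921]
eef_rot: [3.141, 0.203, -2.954]
wrist_force: [-0.1, -0.2, 0.6]
grip_width: 0.4
```

```bash
python3 - <<'E'
from h import *
np.set_printoptions(precision=4,suppress=True)
get_image('top');s=get_state();print(s['tcp_pos'],s['eef_rot'],s['qpos'])
p=get_image('wrist');np.save('w6.npy',dict(p=p,s=s),allow_pickle=True);save(p,'w6.png',(100,60,400,384),2.) if 0 else save(p,'w6.png',None,1.5)
for n,z in dict(punch_mid=.042,punch_butt=.042,stop_face=.042,handle_point=.114,v_mouth=.042).items():
    for r in place_of(p,n)[:1]: print(n,round(r['p'],2),np.round(r['xy']),at_z(p,r['xy'],z,s))
E
```

```text
[ 0.507  -0.0176  0.1909] [ 3.141   0.2003 -2.9543] [-0.1883  0.1685  0.1652  2.1002 -0.0951  0.6794  1.7981]
punch_mid 0.85 [257. 206.] [ 0.5614 -0.0036  0.042 ]
punch_butt 0.87 [170. 168.] [ 0.5357 -0.0935  0.042 ]
stop_face 0.85 [253. 256.] [0.6258 0.0042 0.042 ]
handle_point 0.71 [254. 281.] [ 0.5926 -0.0006  0.114 ]
v_mouth 0.81 [252. 193.] [ 0.5471 -0.0112  0.042 ]
```

View pics/w6.png

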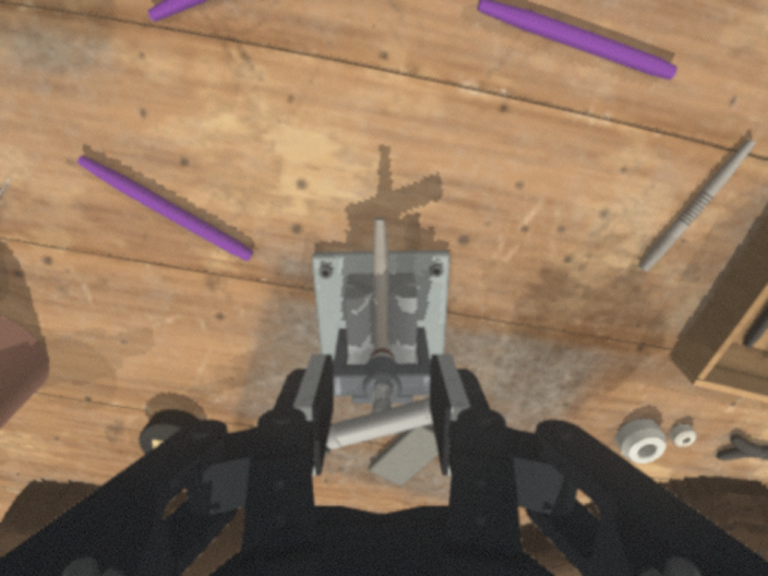

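```bash
python3 - <<'E'
from h import *
np.set_printoptions(precision=4,suppress=True)
d=np.load('w6.npy',allow_pickle=True).item();p,s=d['p'],d['s']
print('tip',at_z(p,[252.7,146.7],.042,s),'left bar end',at_z(p,[331/1.5,438/1.5],.12,s))
plan([.593,.0003,.19],3.3286,0)
plan([.593,.0003,.19],2.089,0)
E
```

```text
tip [ 0.4998 -0.0198  0.042 ] left bar end [ 0.6051 -0.0275  0.12  ]
shift cm [-8.64  0.18  1.73] turn [ 0.001  0.198 -0.   ]
shift cm [-8.64  0.18  1.73] turn [0.123 0.172 1.235]
```

{"api": "jog_arm", "payload": {
  "jaw": [0.4,0.4,0.4,0.4,0.4,0.4,0.4,0.4,0.4,0.4,0.4,0.4],
  "delta_pos": [
    [-4.3,0.1,0.87],
    [-4.3,0.08,0.86],
    [0,0,0],
    [0,0,0],
    [0,0,0],
    [0,0,0],
    [0,0,0],
    [0,0,0],
    [0,0,0],
    [0,0,0],
    [0,0,0],
    [0,0,0]
  ],
  "turn": [
    [0,0,0],
    [0,0.099,0],
    [0,0.099,0],
    [0,0,0.138],
    [0,0,0.138],
    [0,0,0.138],
    [0,0,0.138],
    [0,0,0.138],
    [0,0,0.138],
    [0,0,0.138],
    [0,0,0.138],
    [0,0,0.136]
  ]
}}

```text
clock: 17.75
tcp_pos: [0.5928, 0.0003, 0.1904]
eef_rot: [3.141, -0.0, 2.083]
wrist_force: [-0.0, -0.2, -0.7]
grip_width: 0.399
```

```bash
python3 - <<'E'
from h import *
np.set_printoptions(precision=4,suppress=True)
get_image('top');get_image('top');get_image('top');s=get_state();print(s['tcp_pos'],s['eef_rot'],s['qpos'])
p=get_image('wrist');np.save('w7.npy',dict(p=p,s=s),allow_pickle=True);save(p,'w7.png',(130,180,390,384),2.8)
for n,z in dict(stop_face=.042,handle_point=.114,clamp_point=.042).items():
    for r in place_of(p,n)[:1]: print(n,round(r['p'],2),np.round(r['xy']),at_z(p,r['xy'],z,s))
for i in range(4): get_image('top');x=get_state();print(x['wrist_torque'],x['wrist_force'],x['tau'][6])
E
```

```text
[0.5928 0.0005 0.1905] [3.141  0.0002 2.0919] [-0.423   0.4307  0.4584  1.7645 -0.222   0.997   0.6414]
stop_face 0.71 [283. 196.] [0.6237 0.0059 0.042 ]
handle_point 0.7 [253. 212.] [ 0.5931 -0.0006  0.114 ]
clamp_point 0.75 [254. 189.] [ 0.5955 -0.0026  0.042 ]
[-0.0579  0.0055 -0.0448] [-1.0899 -0.4407  0.704 ] 0.03698229789733887
[ 0.01   -0.0153  0.0531] [-0.4238 -0.0824 -0.2906] 0.03132596262730658
[-0.0199 -0.0382 -0.0056] [-0.3862 -0.0247 -0.3773] 0.02489557780791074
[-0.0078  0.0168 -0.0235] [-0.2102  0.8329  0.1502] 0.01921881688758731
```

View pics/w7.png

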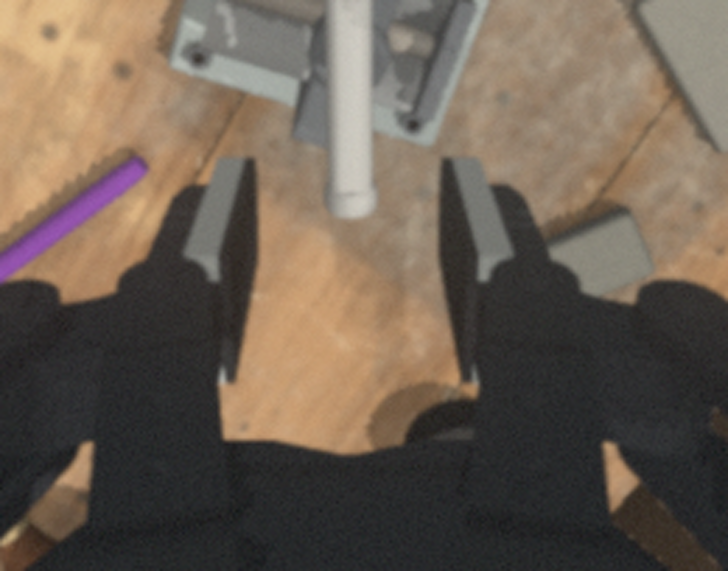

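The bar runs straight between the fingers and is centred. Its far end is at (352,200), and the punch butt shows near the stop at (405,42). I descend and grip.

{"api": "jog_arm", "payload": {
  "jaw": [0.4,0.4,0.4,0.4,0.4,0,0,0,0,0],
  "delta_pos": [
    [0,0,2.5],
    [0,0,2.5],
    [0,0,1.8],
    [0,0,0.95],
    [0,0,0],
    [0,0,0],
    [0,0,0],
    [0,0,0],
    [0,0,0],
    [0,0,0]
  ],
  "turn": [
    [0,0,0],
    [0,0,0],
    [0,0,0],
    [0,0,0],
    [0,0,0],
    [0,0,0],
    [0,0,0],
    [0,0,0],
    [0,0,0],
    [0,0,0]
  ]
}}

```text
clock: 19.3
tcp_pos: [0.5936, 0.0002, 0.1148]
eef_rot: [3.138, 0.001, 2.089]
wrist_force: [-1.7, -1.0, 6.7]
grip_width: 0.127
```

```bash
cat >> h.py <<'E'
def tq(n=6):
    T=[];F=[];q=[]
    for i in range(n): get_image('top');x=get_state();T.append(x['wrist_torque']);F.append(x['wrist_force']);q.append(x['tau'][6])
    T=np.array(T);print('t',round(x['clock'],2),'T',T.mean(0).round(3),'sdz',T[:,2].std().round(3),'F',np.mean(F,0).round(2),'tau7',np.mean(q).round(3),'tcp',x['tcp_pos'].round(4),'yaw',round(x['eef_rot'][2],3),'grip',round(x['grip_width'],3),'q7',round(x['qpos'][6],2))
E
python3 -c "
from h import *
tq(5)"
```

```text
t 19.55 T [-0.188  0.498  0.038] sdz 0.026 F [-2.03 -0.85  6.37] tau7 -0.034 tcp [5.936e-01 2.000e-04 1.148e-01] yaw 2.089 grip 0.124 q7 0.68
```

{"api": "jog_arm", "payload": {
  "jaw": [0,0,0,0,0,0,0,0],
  "delta_pos": [
    [0,0,0],
    [0,0,0],
    [0,0,0],
    [0,0,0],
    [0,0,0],
    [0,0,0],
    [0,0,0.02],
    [0,0,0.02]
  ],
  "turn": [
    [0,0,0.12],
    [0,0,0.12],
    [0,0,0.12],
    [0,0,0.12],
    [0,0,0.12],
    [0,0,0.12],
    [0,0,0.12],
    [0,0,0.12]
  ]
}}

```text
clock: 20.35
tcp_pos: [0.5943, 0.0003, 0.1138]
eef_rot: [3.138, -0.002, 1.124]
wrist_force: [2.2, -1.2, -2.2]
grip_width: 0.125
```

```bash
python3 -c "
from h import *
tq(6)"
```

```text
t 20.65 T [-0.374 -0.891  0.125] sdz 0.024 F [ 4.9  -1.57 -0.87] tau7 -0.328 tcp [5.941e-01 2.000e-04 1.138e-01] yaw 1.131 grip 0.122 q7 -0.11
```

{"api": "jog_arm", "payload": {
  "jaw": [0,0,0,0,0,0,0,0],
  "delta_pos": [
    [0.04,0.09,0.02],
    [0,0,0.02],
    [0,0,0.02],
    [0,0,0.02],
    [0,0,0.02],
    [0,0,0.02],
    [0,0,0.02],
    [0,0,0.02]
  ],
  "turn": [
    [0,0,0.12],
    [0,0,0.12],
    [0,0,0.12],
    [0,0,0.12],
    [0,0,0.12],
    [0,0,0.12],
    [0,0,0.12],
    [0,0,0.12]
  ]
}}

```text
clock: 21.45
tcp_pos: [0.5949, -0.0005, 0.1125]
eef_rot: [3.141, -0.004, 0.166]
wrist_force: [2.5, -3.4, 2.7]
grip_width: 0.127
```

```bash
python3 -c "
from h import *
tq(6)"
```

```text
t 21.75 T [-0.762 -0.585  0.127] sdz 0.033 F [ 2.94 -3.15  5.11] tau7 -0.316 tcp [ 5.948e-01 -4.000e-04  1.124e-01] yaw 0.17 grip 0.128 q7 -0.9
```

{"api": "jog_arm", "payload": {
  "jaw": [0,0,0,0,0],
  "delta_pos": [
    [0.04,0.06,0],
    [0,0,0],
    [0,0,0.02],
    [0,0,0.02],
    [0,0,0]
  ],
  "turn": [
    [0,0,0.12],
    [0,0,0.12],
    [0,0,0.12],
    [0,0,0.12],
    [0,0,0]
  ]
}}

```text
clock: 22.25
tcp_pos: [0.5949, -0.001, 0.1118]
eef_rot: [-3.141, -0.002, -0.314]
wrist_force: [1.8, -3.4, 7.2]
grip_width: 0.121
```

```bash
python3 -c "
from h import *
tq(6)"
```

```text
t 22.55 T [-0.874 -0.384  0.102] sdz 0.026 F [ 2.35 -3.87  6.16] tau7 -0.215 tcp [ 0.5948 -0.0009  0.1118] yaw -0.31 grip 0.121 q7 -1.29
```

{"api": "jog_arm", "payload": {
  "jaw": [0,0,0,0,0],
  "delta_pos": [
    [0,0.04,0],
    [0,0,0],
    [0,0,0],
    [0,0,0],
    [0,0,0]
  ],
  "turn": [
    [0,0,0.12],
    [0,0,0.12],
    [0,0,0.12],
    [0,0,0.12],
    [0,0,0]
  ]
}}

```text
clock: 23.05
tcp_pos: [0.5945, -0.0013, 0.1112]
eef_rot: [-3.141, -0.002, -0.794]
wrist_force: [2.5, -3.3, 2.8]
grip_width: 0.123
```

```bash
python3 -c "
from h import *
tq(6)"
```

```text
t 23.35 T [-1.038 -0.634  0.119] sdz 0.023 F [ 3.35 -4.14  1.66] tau7 -0.23 tcp [ 0.5945 -0.0013  0.1113] yaw -0.79 grip 0.127 q7 -1.69
```

{"api": "jog_arm", "payload": {
  "jaw": [0,0,0,0,0],
  "delta_pos": [
    [0,0,0],
    [0,0,0.02],
    [0,0,0.02],
    [0,0,0.01],
    [0,0,0]
  ],
  "turn": [
    [0,0,0.12],
    [0,0,0.12],
    [0,0,0.12],
    [0,0,0.12],
    [0,0,0]
  ]
}}

```text
clock: 23.85
tcp_pos: [0.5942, -0.0016, 0.1107]
eef_rot: [-3.141, -0.001, -1.274]
wrist_force: [1.5, -4.8, 3.0]
grip_width: 0.122
```

```bash
python3 -c "
from h import *
tq(6)"
```

```text
t 24.15 T [-1.192 -0.294  0.128] sdz 0.016 F [ 2.   -5.41  2.71] tau7 -0.262 tcp [ 0.5942 -0.0015  0.1108] yaw -1.27 grip 0.125 q7 -2.1
```

{"api": "jog_arm", "payload": {
  "jaw": [0,0,0,0,0],
  "delta_pos": [
    [0.08,0,0],
    [0,0,0.02],
    [0,0,0.02],
    [0,0,0.01],
    [0,0,0]
  ],
  "turn": [
    [0,0,0.12],
    [0,0,0.12],
    [0,0,0.12],
    [0,0,0.12],
    [0,0,0]
  ]
}}

```text
clock: 24.65
tcp_pos: [0.5938, -0.0016, 0.1103]
eef_rot: [3.141, 0.001, -1.754]
wrist_force: [-1.4, -2.1, 6.9]
grip_width: 0.123
```

```bash
python3 -c "
from h import *
tq(6)"
```

```text
t 24.95 T [-0.741  0.285  0.188] sdz 0.021 F [-1.22 -3.27  6.44] tau7 -0.32 tcp [ 0.5938 -0.0017  0.1103] yaw -1.75 grip 0.124 q7 -2.54
```

{"api": "jog_arm", "payload": {
  "jaw": [0,0,0],
  "delta_pos": [
    [0,0,0],
    [0,0,0],
    [0,0,0]
  ],
  "turn": [
    [0,0,0.07],
    [0,0,0.07],
    [0,0,0]
  ]
}}

```text
clock: 25.25
tcp_pos: [0.5937, -0.0016, 0.1102]
eef_rot: [3.141, 0.001, -1.892]
wrist_force: [-0.7, -2.8, 5.2]
grip_width: 0.126
```

```bash
python3 -c "
from h import *
tq(10)"
```

```text
t 25.75 T [-0.736  0.341  0.239] sdz 0.03 F [-1.34 -3.59  5.64] tau7 -0.284 tcp [ 0.5937 -0.0016  0.1102] yaw -1.889 grip 0.121 q7 -2.67
```

```bash
python3 -c "
from h import *
tq(20)"
```

```text
t 26.75 T [-0.74   0.316  0.253] sdz 0.027 F [-1.35 -3.21  5.57] tau7 -0.242 tcp [ 0.5937 -0.0016  0.1102] yaw -1.889 grip 0.12 q7 -2.67
```

The torque is about 0.12–0.13 N m above free running (0.248 against 0.120), which is firm. I release and retreat upwards.

{"api": "jog_arm", "payload": {
  "jaw": [0.4,0.4,0.4,0.4,0.4,0.4,0.4,0.4,0.4,0.4],
  "delta_pos": [
    [0,0,0],
    [0,0,0],
    [0,0,0],
    [0,0,0],
    [0,0,-2],
    [0,0,-4],
    [0,0,-4],
    [0,0,-4],
    [0,0,0],
    [0,0,0]
  ],
  "turn": [
    [0,0,0],
    [0,0,0],
    [0,0,0],
    [0,0,0],
    [0,0,0],
    [0,0,0],
    [0,0,0],
    [0,0,0],
    [0,0,0],
    [0,0,0]
  ]
}}

```text
clock: 27.75
tcp_pos: [0.5948, -0.0016, 0.2522]
eef_rot: [-3.138, 0.003, -1.891]
wrist_force: [-0.1, -0.0, -1.3]
grip_width: 0.395
```

```bash
python3 -c "
from h import *
tq(6)
s=get_state();p=get_image('wrist');save(p,'w8.png',None,1.5)
"
```

```text
t 28.05 T [ 0.023 -0.016 -0.026] sdz 0.023 F [-0.27  0.28 -0.01] tau7 -0.007 tcp [ 0.5941 -0.0013  0.2494] yaw -1.891 grip 0.402 q7 -2.82
```

View pics/w8.png

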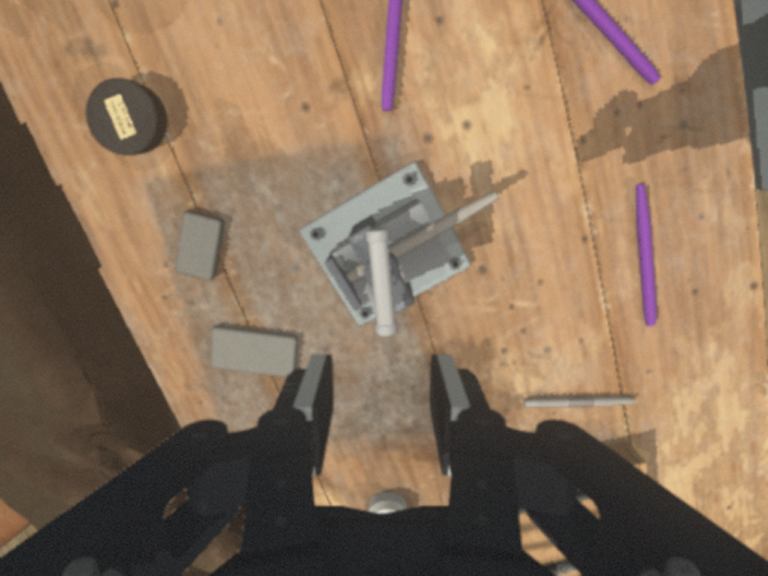

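The wrist picture shows the punch in the V, with its tip at (497,197) and its butt side at about (350,270) past the clamp. The handle is at (380,285) and the stones, tin and short punch are in place. One last zoom on the butt and stop.

```bash
python3 - <<'E'
from h import *
np.set_printoptions(precision=4,suppress=True)
s=get_state();p=get_image('wrist');save(p,'w9.png',(200,105,340,220),5)
t=at_z(p,[331.3,131.3],.042,s);u=np.array([.9826,.186,0]);print('tip',t,'butt by length',t+.128*u)
for n in ('stop_face','punch_butt','punch_mid'):
    for r in place_of(p,n)[:1]: print(n,r['p'],r['xy'],at_z(p,r['xy'],.042,s))
q=get_image('top')
for n in ('short_punch','wax_tin','whetstone','slip_stone'):
    for r in place_of(q,n)[:1]: print(n,round(r['p'],2),at_z(q,r['xy'],0))
E
```

```text
tip [ 0.4983 -0.018   0.042 ] butt by length [0.6241 0.0058 0.042 ]
stop_face 0.97 [231.8, 188.0] [0.6255 0.0091 0.042 ]
punch_butt 0.96 [232.4, 184.7] [0.6235 0.0055 0.042 ]
punch_mid 0.97 [401.3, 14.2] [ 0.399  -0.1114  0.042 ]
wax_tin 0.92 [ 0.749  -0.1702  0.    ]
```

View pics/w9.png

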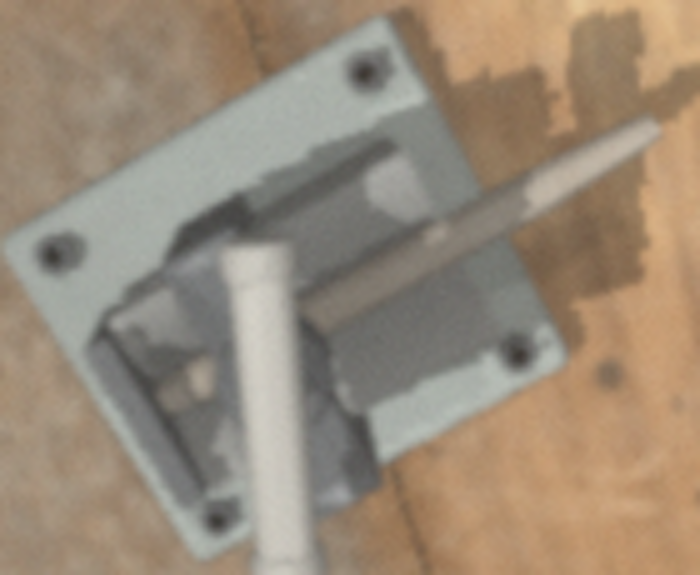

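```bash
python3 - <<'E'
from h import *
s=get_state();p=get_image('wrist')
f=lambda X:((np.array(proj(p,X,s))-[200,105])*5).round(0)
for z in (.057,.046,.042): print(z,f([.6241,.0058,z]),f([.6241-.00295,.0058-.00056,z]))
# stop inner top edge measured: find world of line pts at z .057
for uv in ((100,335),(205,490),(150,405)): print(uv,at_z(p,[uv[0]/5+200,uv[1]/5+105],.057,s))
print('butt top',at_z(p,[162/5+200,393/5+105],.044,s))
E
```

```text
0.057 [158. 416.] [169. 410.]
0.046 [161. 403.] [173. 397.]
0.042 [163. 398.] [174. 392.]
(100, 335) [ 0.63004184 -0.01572805  0.057     ]
(205, 490) [0.6197618  0.02575896 0.057     ]
(150, 405) [0.62492271 0.00287735 0.057     ]
butt top [0.62346981 0.00406382 0.044     ]
```

```bash
python3 -c "
from workcell import *
print(job_done())"
```

```text
the job is handed in; nothing more can be done
None
```

The long steel punch is in the V-block vise, butt inwards, with the clamp tightened, and I've handed the job in at about 29 s of robot time. No verdict was reported.

- **Stop:** I slid the punch under the clamp until the gripper stalled at the stop with about 12 N of push. Midway, my own downward pressing on the V raised the force to about 19 N, so I eased up and carried on. The last pictures put the butt within about 1 mm of the stop, which is as fine as they can tell.
- **Clamp:** I turned the T-handle clockwise about 4 rad in one grip. Torque rose from about 0.12 N m running free to 0.25 N m, so about 0.13 more. That is firm, but near the upper end of the 0.08–0.14 range, with roughly 0.01 N m uncertainty.
- **Other things:** The short punch, both stones and the tin look untouched in the last pictures. The final network check on the top picture found only the tin, in its original place to within a few mm. It missed the other three.
- **Robot:** The gripper is open and clear, about 12 cm above the handle.

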